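# Reload the label printer: seat the ribbon, hold the roll guides open

## Robot

A 7-joint arm with a two-finger parallel gripper is mounted at the origin on the work surface. World frame = base frame: x ahead of the robot, y to its left, z up, the work surface at z = 0. Lengths are in m, angles in rad, forces in N, time in s.
With the tool pointing down it reaches from about 0.35 to 0.9 m from the base axis. Payload 8.1 kg.
Tool frame: the origin (TCP) lies midway between the tips of the shut fingers; the grasp point (between the pads) lies manip.pinch_z behind it (manip.pinch_z is the distance from the TCP to the grasp point, in m); z points along the fingers, x is the direction in which the jaws open and shut, and the axes are right-handed (so a half turn about z gives the same grasp; the last joint's range is limited). The gripper opens to 92 mm and grips with 3 to 60 N. Pads are 19 mm wide; open, the fingers measure 130 mm over their backs; the gripper's body (75 mm by 190 mm) begins 47 mm behind the grasp point.
Start: joints at [1.146, 0.434, 0.025, 1.573, -0.012, 1.134, -0.075], TCP at [0.198, -0.593, 0.201] pointing down, gripper open.
Joint ranges: [-2.62, 2.62], [-0.44, 2.09], [-1.27, 1.32], [0.08, 2.57], [-1.32, 4.46], [0.12, 2], [-2.74, 2.74]. Speed limits (rad/s): [2.22, 2.22, 3.01, 3.01, 3.14, 3.14, 3.14].

## Interface

Orientations are given as a unit quaternion [w, x, y, z].
In Python, from rig import manip, imaging gives the robot as it stands.
- The arm moves only by the tool carry_out, never from a script. Its argument "deltas" is a list that holds one entry, the list of rows, each a list of 7 numbers: the shift along the tool's x, y, z in cm, then the turn, a rotation vector about the tool's x, y, z in degrees, then the opening, from -1 (shut) to 1 (fully open). In form: [[[x, y, z, wx, wy, wz, claw], ...]]. A call has exactly 8 rows; each row is the pose to reach, as a shift and turn from the pose commanded when the call began, along the tool's axes at that moment; what a row does not reach only later rows make up. A row lasts 1/12 s, in which the tool goes at most 41.7 mm and 7.16 degrees, less where a joint would pass 70% of its speed; a pose out of reach is approached as far as the arm can. A call with a gripper value outside its range is refused whole. The fingers move at their own pace and stop on an object; "newtons" is the grip in N (left out, the last holds). Time passes only in rows, so rows that repeat a pose let the fingers close, or fill a call up. It gives the time, the measured TCP pose, the force and the opening at its end, in the units of the state.
- manip.observe(): the state, without advancing time (a new reading comes with each control period).
- imaging.camera(name): name is "scene" or "top" or "wrist"; returns (picture, depth): 384x512x3 uint8, red, green, blue; 384x512 float32, m along the optical axis (not along the pixel's ray), 0 where there is no reading.
- imaging.camera_params(name): a dict with "fx", "fy", "cx", "cy" (pixels), "rvec" (rotation vector, rad) and "tvec" (3), from world to camera coordinates, as OpenCV has them. Camera axes: x right, y down, z forward; pixel columns grow to the right and rows downward; lengths in m; the calibration is good to about 2 mm. A picture is of the moment at which its call begins: read the wrist's pose just before it. camera_params takes no time and is no camera call; for the wrist camera it gives the pose at the moment of the call.
- manip.close_job(): hands the job in, once; it reports no verdict.
The state is a dict: "time": time; "joints": joint angles; "qvel": joint speeds; "joint_torque": joint torques, N m; "tcp_pos": TCP position; "tool_rot": TCP orientation; "wrist_force": force on the tool from outside, world axes, zero at the start; "torque": the same for the moment, N m; "width": finger opening in m.
Only numpy, scipy, OpenCV 4.12 (cv2) and the standard library are available. Lean on these libraries where they do the work, as an engineer would, in place of code of your own. Each camera call takes 0.05 s, during which the arm holds its last target. There are 200 camera calls.

## Task

The label printer stands open for reloading. Press the fresh ribbon cassette (white with a blue grip) down into its bay until it is flush with the deck, then pull the spring-loaded roll guide out by its green tab until its red line meets the orange pointer, and keep it there so that I can drop the new roll in: finish while still holding it. Leave the other things on the desk alone.

Things in the scene. Friction and masses are not known exactly. Their poses are not given: they have to be found in the camera images.
- fresh_mid (a point): Fresh ribbon cassette, loose: white box 96 (its x) x 44 (y) x 24 mm high, foot tapered, about 70 g. On its top centre stands a blue grip fin, 12 mm thick along x, 30 mm along y, 24 mm tall (48 mm over all); pinch the fin across its thickness. This point: centre of the box's top face, at the foot of the fin, 24 mm above the underside (half-way up). z up. Either way round fits.
- spent_mid (a point): Spent ribbon cassette, same shape, all dark grey, loose on the desk; its place and the fresh one's may be swapped. Not to be moved. The point lies as on the fresh one.
- bay_mouth (a point): Centre of the cassette bay's mouth, level with the printer's deck, 95 mm above the desk; printer axes. Dark recess 99.5 (x) x 47.5 mm (y), 24 mm deep, open upward. Sprung clips in its end walls stop a cassette that is merely laid in about 10 mm proud; a downward push of about 6 N (in its middle) takes it past them to the floor, its top face then flush with the deck, and it stays.
- printer: Light grey label printer, fixed, 210 (x) x 260 (y) mm, deck 95 mm high. Origin: centre of its underside. x along the label width, y from front (label exit) to rear. Bay centred at y -72 mm; roll well 180 x 130 mm, 75 mm deep, centred at y +47 mm. The cover stands open behind the rear edge (y from +128 mm), leaning back 25 degrees, top about 330 mm above the desk.
- guide_tab (a point): Centre of the green pull tab on top of the roll guide, 125 mm above the desk; printer axes. Tab 10 mm thick (x), 36 mm (y), from 108 up to 140 mm above the desk. At rest at x -25, y +47 mm in the printer's frame; pull it to the printer's -x. A second guide without tab (top 108 mm above the desk) stands 50 mm off on its +x side and moves the opposite way. The tab stands clear above the deck.
- roll_guide (a joint): Travel of the roll guide along the printer's -x, in m: 0 at rest (closed), at most 0.040. A spring pulls it back to 0 whenever it is let go: about 5 N at rest, 9 N fully out.
- guide_line (a point): Free end of the red line on the white bar that reaches forward from the roll guide over the scale, 101 mm above the desk; it moves with the guide. At rest at x -25, y -28 mm in the printer's frame.
- pointer_tip (a point): Tip of the orange width pointer on the white scale strip between bay and well, 101 mm above the desk, fixed; printer axes. At y -30 mm in the printer's frame, 14 to 34 mm to the -x side of the red line's rest position. The line meets it when both have the same x in the printer's frame, so the travel needed is that distance.
- label_roll: Old part-used label roll standing on its end, 104 mm across, 60 mm high. Not to be moved.
- stapler: Dark red stapler, 150 by 36 by 54 mm. Not to be moved.
There are look-alikes about, which are no part of the job. Leave any purple or yellow look-alike of the part that bears fresh_mid alone.

How it is judged:
By the outcome, as a careful person would: the job done as asked, in the order asked, and still so for the second after the job is handed in, while the arm keeps its last pose, push and grip.
It also fails if it takes over 58 s, if anything falls off the work surface, if the arm or the gripper's body presses on something with over 40 N, if the wrist force passes 120 N, or if a joint passes its speed limit or range.

## Working session

There is one attempt and no reset: what is moved stays moved. The work goes in short steps, Python scripts to look and compute and a tool call to move; the robot and the scene stay as the last step left them, time stands still between calls to the robot, and variables do not carry over. Pictures are saved under pics/ and viewed, about 8 in all and at most 12, crops included, and the job is handed in when it is done.

Besides the shell and the picture viewer there is one more tool, called after "Emit:" as a command line: name --argument value ..., lists and objects as JSON in quotes. carry_out: Moves the arm, as the interface text tells. Its arguments: {"type":"object","properties":{"deltas":{"type":"array"},"newtons":{"type":"number"}},"required":["deltas"]}

```bash
mkdir -p pics; cat > h.py <<'E'
import numpy as np, cv2
from rig import manip, imaging
from scipy.spatial.transform import Rotation as R
def snap(n):
    p=imaging.camera_params(n); im,d=imaging.camera(n); return im,d,p
def save(im,f): cv2.imwrite('pics/'+f,cv2.cvtColor(im,cv2.COLOR_RGB2BGR))
def world(d,p):
    v,u=np.mgrid[:d.shape[0],:d.shape[1]]
    c=np.stack([(u-p['cx'])/p['fx']*d,(v-p['cy'])/p['fy']*d,d],-1)
    return (c-np.ravel(p['tvec']))@cv2.Rodrigues(np.array(p['rvec'],float))[0]
E
python3 - <<'E'
from h import *
s=manip.observe();print(s,manip.pinch_z)
for n in('top','scene'):
    im,d,p=snap(n);save(im,n+'.png');np.savez(n+'.npz',im=im,d=d,w=world(d,p))
E
```

```text
{'time': 0.0, 'joints': array([ 1.14637354,  0.43520735,  0.02495797,  1.57407151, -0.01158698,
        1.13399964, -0.07509325]), 'qvel': array([ 0.00060437,  0.00071418, -0.00133713,  0.00016412,  0.00109197,
       -0.00167444, -0.00015293]), 'joint_torque': array([ 5.39953035e-04, -6.67842722e+01,  9.84982364e-01, -3.14456785e+01,
       -6.06981455e-02,  4.29401826e-02,  9.22934169e-05]), 'tcp_pos': array([ 0.19746223, -0.59241986,  0.20036444]), 'tool_rot': array([-3.89572292e-04,  8.11250298e-01, -5.84698521e-01, -6.64826205e-04]), 'wrist_force': array([ 0.58224588, -0.93608693,  0.3568614 ]), 'torque': array([-0.01516316, -0.05827287, -0.03913867]), 'width': 0.09190866555971883} 0.0188
```

View pics/top.png

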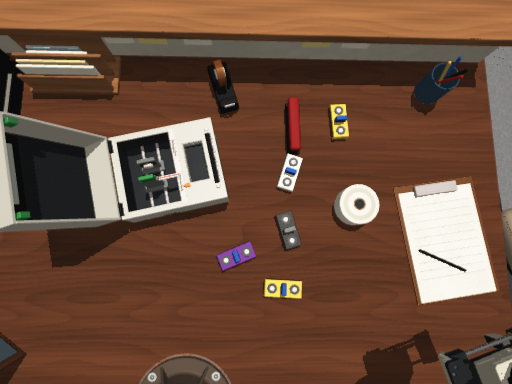

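View pics/scene.png

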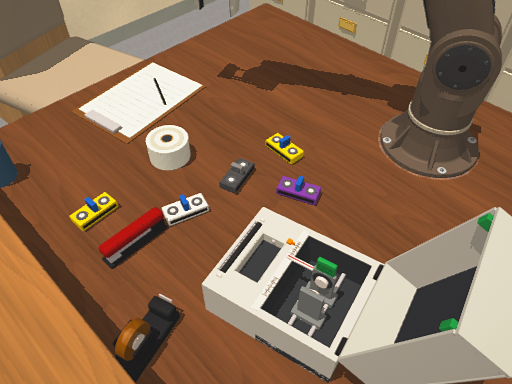

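The top view shows the white cassette at (290,172) close below the red stapler. The printer has its bay at (197,160), green tab at (147,178), orange pointer near (187,185) and the front facing right. Next I'll measure these.

```bash
python3 - <<'E'
from h import *
z=np.load('top.npz');im=z['im'].astype(int);d=z['d'];w=z['w']
hsv=cv2.cvtColor(z['im'],cv2.COLOR_RGB2HSV).astype(int)
H,S,V=hsv[...,0],hsv[...,1],hsv[...,2]
def box(u0,u1,v0,v1):
    m=np.zeros(d.shape,bool);m[v0:v1,u0:u1]=1;return m
def rect(m,name):
    r=cv2.minAreaRect(w[m][:,:2].astype(np.float32));print(name,m.sum(),np.round(w[m].mean(0),4),np.median(w[m][:,2]).round(4),'rect',np.round(r[0],4),np.round(r[1],4),r[2])
    return r
Z=w[...,2]
rect(box(270,310,145,200)&(Z>.015)&(Z<.032)&(S<60),'fresh top')
rect(box(270,310,145,200)&(Z>.04)&(H>95)&(H<130)&(S>100),'fin')
rect(box(270,310,200,260)&(Z>.015)&(Z<.035),'spent')
rect(box(280,306,90,160)&(Z>.02)&(S>120)&((H<10)|(H>170)),'stapler')
m=box(105,235,110,225)&(Z>.088)&(Z<.1)
rect(m,'deck')
g=box(130,165,165,190)&(H>45)&(H<80)&(S>100);rect(g,'tab')
o=box(170,200,170,200)&(H>5)&(H<20)&(S>150);rect(o,'orange')
b=box(175,215,130,195)&(Z<.09)&(Z>.06);rect(b,'bay')
print('desk',np.median(Z[box(230,260,100,200)]))
E
```

```text
fresh top 504 [ 0.5984 -0.2703  0.024 ] 0.024 rect [ 0.6041 -0.2728] [0.0446 0.1057] 72.19407653808594
fin 42 [ 0.5982 -0.2697  0.0471] 0.0476 rect [ 0.5987 -0.2697] [0.0264 0.0094] 73.08887481689453
spent 556 [ 0.4423 -0.2647  0.0241] 0.0243 rect [ 0.4431 -0.2657] [0.0961 0.0455] 17.08267593383789
stapler 615 [ 0.7239 -0.2798  0.0549] 0.053 rect [ 0.594  -0.2401] [0.0699 0.427 ] 73.1377944946289
deck 4605 [0.5934 0.0287 0.0952] 0.0953 rect [0.5897 0.0645] [0.2112 0.3013] 12.97762680053711
tab 102 [0.556  0.0815 0.1414] 0.138 rect [ 0.4972 -0.0146] [0.3239 0.028 ] 58.14435577392578
orange 13 [ 0.5471 -0.0066  0.1002] 0.1 rect [ 0.5458 -0.0057] [0.0075 0.0123] 30.818416595458984
bay 722 [ 0.6144 -0.0234  0.0728] 0.072 rect [ 0.6298 -0.0255] [0.071  0.1383] 86.2181167602539
desk 0.0002564351455428078
```

```bash
cat >> h.py <<'E'
def plan(pos,yaw,s=None):
    """shift (cm, tool axes) and turn (deg) to bring TCP to pos, pointing down, jaws along yaw (deg, world)"""
    s=s or manip.observe(); q=s['tool_rot']; r=R.from_quat([q[1],q[2],q[3],q[0]])
    best=None
    for y in (yaw,yaw+180):
        c=np.cos(np.radians(y));n=np.sin(np.radians(y))
        t=R.from_matrix(np.array([[c,n,0],[n,-c,0],[0,0,-1]]))
        v=np.degrees((r.inv()*t).as_rotvec())
        if best is None or abs(v[2])<abs(best[2]): best=v
    print('shift',np.round(r.inv().apply(np.array(pos)-s['tcp_pos'])*100,2),'turn',np.round(best,2))
E
python3 - <<'E'
from h import *
plan([.598,-.270,.20],-17.5)
z=np.load('top.npz');w=z['w'];Z=w[...,2]
m=np.zeros(Z.shape,bool);m[105:228,105:235]=1
a=np.radians(13);X=np.array([np.cos(a),np.sin(a)]);Y=np.array([-X[1],X[0]])
P=w[m&(Z>.090)&(Z<.099)][:,:2]
px,py=P@X,P@Y
for s in np.arange(py.min(),py.max(),.02):
    k=(py>=s)&(py<s+.02)
    print(round(s,3),k.sum(),np.round(np.percentile(px[k],[1,99]),4))
for s in np.arange(px.min(),px.max(),.03):
    k=(px>=s)&(px<s+.03); print('x',round(s,3),py[k].min().round(4))
E
```

```text
shift [-17.93 -48.2    0.06] turn [-3.000e-02  8.000e-02 -5.407e+01]
-0.22 565 [0.4851 0.6916]
-0.2 548 [0.485  0.6911]
-0.18 348 [0.4844 0.6925]
-0.16 357 [0.4842 0.6921]
-0.14 627 [0.4848 0.6911]
-0.12 453 [0.4848 0.6922]
-0.1 110 [0.4837 0.6933]
-0.08 122 [0.4836 0.6935]
-0.06 144 [0.484  0.6935]
-0.04 128 [0.484  0.6937]
-0.02 118 [0.4838 0.6933]
-0.0 111 [0.4839 0.6936]
0.02 637 [0.4846 0.6914]
0.04 11 [0.5288 0.6428]
0.06 144 [0.4839 0.5857]
0.08 2 [0.4841 0.4842]
x 0.483 -0.2203
x 0.513 -0.2203
x 0.543 -0.2202
x 0.573 -0.2204
x 0.603 -0.2203
x 0.633 -0.2205
x 0.663 -0.2205
x 0.693 -0.1662
```

Emit:
carry_out --deltas '[[[-2.2,-6,0,0,0,-6.75,-0.1],[-4.5,-12,0,0,0,-13.5,-0.1],[-6.7,-18,0,0,0,-20.25,-0.1],[-9,-24,0,0,0,-27,-0.1],[-11.2,-30,0,0,0,-33.75,-0.1],[-13.4,-36,0,0,0,-40.5,-0.1],[-15.7,-42,0,0,0,-47.25,-0.1],[-17.93,-48.2,0,0,0,-54,-0.1]]]' --newtons 30

```text
time: 0.77
tcp_pos: [0.4582, -0.3821, 0.201]
tool_rot: [-0.0, 0.989, -0.15, -0.0]
wrist_force: [0.6, -0.7, -0.4]
width: 0.0436
```

```bash
python3 - <<'E'
from h import *
plan([.598,-.270,.16],-17.5)
E
```

```text
shift [ 10.03 -14.85   4.1 ] turn [-0.    0.02  0.25]
```

Emit:
carry_out --deltas '[[[2,-3,0.8,0,0,0,-0.1],[4,-6,1.6,0,0,0,-0.1],[6,-9,2.5,0,0,0,-0.1],[8,-12,3.3,0,0,0,-0.1],[10,-14.8,4.1,0,0,0,-0.1],[10,-14.8,4.1,0,0,0,-0.1],[10,-14.8,4.1,0,0,0,-0.1],[10,-14.8,4.1,0,0,0,-0.1]]]'

```text
time: 1.43
tcp_pos: [0.5965, -0.2732, 0.1596]
tool_rot: [0.0, 0.988, -0.153, -0.001]
wrist_force: [-0.5, -1.6, -0.3]
width: 0.0416
```

```bash
python3 - <<'E'
from h import *
s=manip.observe();print(s['tcp_pos'])
im,d,p=snap('wrist');save(im,'w1.png');w=world(d,p);Z=w[...,2]
hsv=cv2.cvtColor(im,cv2.COLOR_RGB2HSV).astype(int);H,S,V=hsv[...,0],hsv[...,1],hsv[...,2]
near=np.hypot(w[...,0]-.598,w[...,1]+.27)<.065
for n,m in(('top',near&(Z>.018)&(Z<.03)&(S<70)&(V>130)),('fin',near&(Z>.043)&(Z<.055)&(H>95)&(H<130)&(S>100))):
    print(n,m.sum(),np.median(Z[m]),cv2.minAreaRect(w[m][:,:2].astype(np.float32)))
plan([.598,-.270,.027],-17.5)
E
```

```text
[ 0.59649746 -0.27316643  0.15955673]
top 3032 0.024406225105950276 ((0.5988608598709106, -0.27174219489097595), (0.04501654952764511, 0.09596935659646988), 72.44603729248047)
fin 315 0.0481457554856903 ((0.5991773009300232, -0.271543025970459), (0.028947820886969566, 0.010099910199642181), 72.3523941040039)
shift [ 0.06 -0.46 13.29] turn [ 0.06  0.04 -0.15]
```

View pics/w1.png

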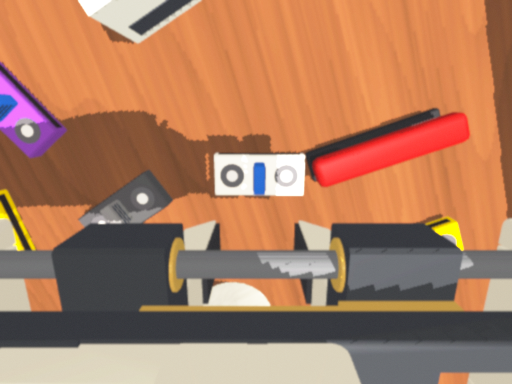

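Wrist view: the white cassette is at (260,175), fin across the jaws, with the stapler tip just to its right at (312,175). I'll descend part-way first.

Emit:
carry_out --deltas '[[[0.1,-0.2,2.5,0,0,0,-0.1],[0.1,-0.3,5,0,0,0,-0.1],[0.1,-0.3,7.5,0,0,0,-0.1],[0.1,-0.3,9,0,0,0,-0.1],[0.1,-0.3,9.5,0,0,0,-0.1],[0.1,-0.3,9.5,0,0,0,-0.1],[0.1,-0.3,9.5,0,0,0,-0.1],[0.1,-0.3,9.5,0,0,0,-0.1]]]'

```text
time: 2.15
tcp_pos: [0.5997, -0.2711, 0.0668]
tool_rot: [0.0, 0.988, -0.153, 0.001]
wrist_force: [-0.4, -0.5, -0.1]
width: 0.0416
```

```bash
python3 - <<'E'
from h import *
s=manip.observe();print(s['tcp_pos'],s['qvel'].round(3))
plan([.599,-.2715,.027],-17.6)
im,d,p=snap('wrist')
s=manip.observe();print(s['tcp_pos'])
E
```

```text
[ 0.59972199 -0.27107706  0.06677733] [-0.006 -0.003 -0.002  0.    -0.    -0.004  0.001]
shift [-0.07  0.06  3.98] turn [ 0.02 -0.14 -0.01]
[ 0.5998147  -0.27087503  0.06679815]
```

Good. Now down and grip.

Emit:
carry_out --deltas '[[[-0.1,0.05,1.5,0,0,0,-0.1],[-0.1,0.05,3,0,0,0,-0.1],[-0.1,0.05,3.9,0,0,0,-0.1],[-0.1,0.05,3.9,0,0,0,-0.1],[-0.1,0.05,3.9,0,0,0,-1],[-0.1,0.05,3.9,0,0,0,-1],[-0.1,0.05,3.9,0,0,0,-1],[-0.1,0.05,3.9,0,0,0,-1]]]' --newtons 30

```text
time: 2.87
tcp_pos: [0.5984, -0.2706, 0.027]
tool_rot: [0.0, 0.988, -0.153, 0.001]
wrist_force: [-0.5, -0.4, -0.4]
width: 0.0192
```

Emit:
carry_out --deltas '[[[0,0,0,0,0,0,-1],[0,0,0,0,0,0,-1],[0,0,-2,0,0,0,-1],[0,0,-5,0,0,0,-1],[0,0,-8,0,0,0,-1],[0,0,-11,0,0,0,-1],[0,0,-14,0,0,0,-1],[0,0,-14,0,0,0,-1]]]'

```text
time: 3.53
tcp_pos: [0.6013, -0.2712, 0.1731]
tool_rot: [0.001, 0.988, -0.153, 0.005]
wrist_force: [1.7, -0.7, 0.6]
width: 0.0007
```

```bash
python3 - <<'E'
from h import *
s=manip.observe();print(s['tcp_pos'],s['wrist_force'],s['width'])
plan([.610,-.026,.17],13)
E
```

```text
[ 0.6012853  -0.27123231  0.17310851] [ 1.72360918 -0.67819307  0.58164059] 0.0006908646411073413
shift [ -6.57 -23.64   0.24] turn [  0.17  -0.55 -30.57]
```

The jaws closed empty, so the fin was missed or slipped out. I'll look again.

```bash
python3 - <<'E'
from h import *
s=manip.observe();print(s['tcp_pos'])
im,d,p=snap('wrist');save(im,'w2.png');w=world(d,p);Z=w[...,2]
hsv=cv2.cvtColor(im,cv2.COLOR_RGB2HSV).astype(int);H,S,V=hsv[...,0],hsv[...,1],hsv[...,2]
near=np.hypot(w[...,0]-.598,w[...,1]+.27)<.065
for n,m in(('top',near&(Z>.018)&(Z<.03)&(S<70)&(V>130)),('fin',near&(Z>.043)&(Z<.055)&(H>95)&(H<130)&(S>100))):
    print(n,m.sum(),np.median(Z[m]),cv2.minAreaRect(w[m][:,:2].astype(np.float32)))
E
```

```text
[ 0.6012853  -0.27123231  0.17310851]
top 2905 0.024479011957070355 ((0.5989136695861816, -0.2715016305446625), (0.043376509100198746, 0.09570678323507309), 72.18253326416016)
fin 281 0.04820424373873587 ((0.5994752645492554, -0.27120697498321533), (0.02826741710305214, 0.01041728537529707), 72.06710052490234)
```

View pics/w2.png

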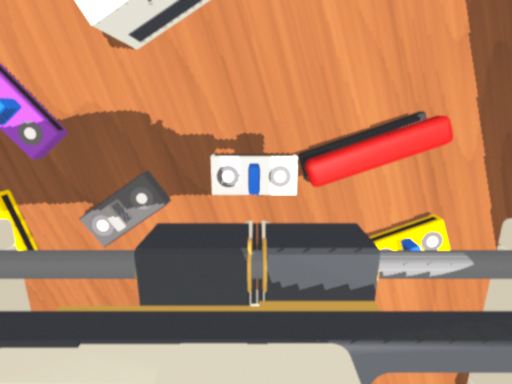

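The cassette at (255,175) is unmoved: I lifted before the fingers had finished closing. I'll redo it with a longer wait.

Emit:
carry_out --deltas '[[[-0.1,0,2,0,0,0,-0.1],[-0.15,0,4,0,0,0,-0.1],[-0.2,0,6,0,0,0,-0.1],[-0.2,0,8,0,0,0,-0.1],[-0.2,0,9,0,0,0,-0.1],[-0.2,0,9,0,0,0,-0.1],[-0.2,0,9,0,0,0,-0.1],[-0.2,0,9,0,0,0,-0.1]]]'

```text
time: 4.25
tcp_pos: [0.5967, -0.2699, 0.0771]
tool_rot: [0.0, 0.988, -0.153, 0.001]
wrist_force: [-0.7, -0.6, 0.4]
width: 0.041
```

```bash
python3 - <<'E'
from h import *
s=manip.observe();print(s['tcp_pos'],s['width'])
plan([.599,-.2715,.027],-17.7)
E
```

```text
[ 0.59667484 -0.26993432  0.07708115] 0.04103203386795503
shift [0.26 0.08 5.01] turn [-0.   -0.08  0.13]
```

Emit:
carry_out --deltas '[[[0.2,0.1,2,0,0,0,-0.1],[0.25,0.1,4,0,0,0,-0.1],[0.25,0.1,5,0,0,0,-0.1],[0.25,0.1,5,0,0,0,-0.1],[0.25,0.1,5,0,0,0,-1],[0.25,0.1,5,0,0,0,-1],[0.25,0.1,5,0,0,0,-1],[0.25,0.1,5,0,0,0,-1]]]' --newtons 30

```text
time: 4.92
tcp_pos: [0.5988, -0.2717, 0.0273]
tool_rot: [0.0, 0.988, -0.153, 0.001]
wrist_force: [0.0, -1.0, 0.2]
width: 0.0194
```

Emit:
carry_out --deltas '[[[0,0,0,0,0,0,-1],[0,0,0,0,0,0,-1],[0,0,0,0,0,0,-1],[0,0,0,0,0,0,-1],[0,0,0,0,0,0,-1],[0,0,-0.5,0,0,0,-1],[0,0,-1,0,0,0,-1],[0,0,-1,0,0,0,-1]]]'

```text
time: 5.58
tcp_pos: [0.5989, -0.2718, 0.0375]
tool_rot: [0.0, 0.988, -0.153, 0.001]
wrist_force: [0.3, 0.7, 0.4]
width: 0.0003
```

```bash
python3 - <<'E'
from h import *
s=manip.observe();print(s['tcp_pos'],s['width'])
im,d,p=snap('wrist');im2,d2,p2=snap('scene')
a=cv2.resize(im2[130:260,60:240],(800,578),interpolation=cv2.INTER_CUBIC)
b=cv2.resize(im[100:330,130:420],(378,300))
a[:300,-378:]=b
save(a,'w3.png')
E
```

```text
[ 0.59888358 -0.27176333  0.03749628] 0.00028920245134868435
```

View pics/w3.png

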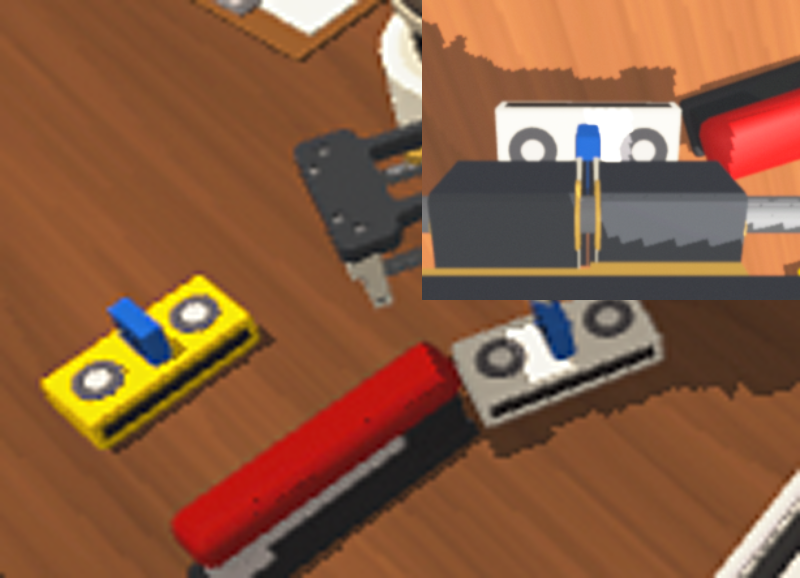

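The picture shows the closed fingertips well short of the fin, sitting to one side of it. I'll measure where the tips really are with the scene camera.

```bash
python3 - <<'E'
from h import *
im,d,p=snap('scene');w=world(d,p)
print('reported',manip.observe()['tcp_pos'])
for v in range(184,204,2):
  for u in (140,143,145,147): print(v,u,im[v,u],w[v,u].round(3),end=' | ')
  print()
M=(np.hypot(w[...,0]-.6,w[...,1]+.27)<.12)&(w[...,2]>.055);print(M.sum())
s=manip.observe()['tcp_pos'];Rm=cv2.Rodrigues(np.array(p['rvec'],float))[0]
for q in(s,[.599,-.2715,.048]):
  c=Rm@q+np.ravel(p['tvec']);print('proj',c[0]/c[2]*p['fx']+p['cx'],c[1]/c[2]*p['fy']+p['cy'])
pw=imaging.camera_params('wrist');Rw=cv2.Rodrigues(np.array(pw['rvec'],float))[0];print('wristcam pos',-Rw.T@np.ravel(pw['tvec']))
im,d,p=snap('wrist');w=world(d,p)
for v in range(225,310,8): print(v,[ (im[v,u].tolist(),w[v,u].round(3).tolist()) for u in (250,258)])
E
```

```text
reported [ 0.59815613 -0.27155608  0.03636999]
184 140 [68 68 69] [ 0.691 -0.264  0.172] | 184 143 [55 55 56] [ 0.687 -0.261  0.171] | 184 145 [45 45 46] [ 0.684 -0.259  0.17 ] | 184 147 [39 40 40] [ 0.68  -0.26   0.167] | 
186 140 [41 40 41] [ 0.692 -0.264  0.167] | 186 143 [36 37 38] [ 0.688 -0.262  0.165] | 186 145 [35 37 39] [ 0.684 -0.261  0.163] | 186 147 [55 45 42] [ 0.68  -0.261  0.161] | 
188 140 [33 34 35] [ 0.694 -0.263  0.164] | 188 143 [147 138 119] [ 0.689 -0.262  0.16 ] | 188 145 [142 133 116] [ 0.685 -0.262  0.158] | 188 147 [86 69 62] [ 0.677 -0.269  0.147] | 
190 140 [144 135 118] [ 0.695 -0.263  0.159] | 190 143 [145 136 118] [ 0.69  -0.261  0.157] | 190 145 [149 139 121] [ 0.687 -0.26   0.154] | 190 147 [80 80 77] [ 0.68  -0.266  0.145] | 
192 140 [142 120  99] [ 0.696 -0.264  0.154] | 192 143 [141 133 116] [ 0.69  -0.263  0.15 ] | 192 145 [147 138 120] [ 0.687 -0.261  0.149] | 192 147 [97 79 66] [ 0.624 -0.385  0.001] | 
194 140 [128  76  42] [ 0.64  -0.392  0.   ] | 194 143 [145 136 120] [ 0.692 -0.261  0.147] | 194 145 [146 137 119] [ 0.689 -0.261  0.144] | 194
[... 1204 characters left out ...]
231, 190, 88], [0.606, -0.24, 0.145]), ([70, 74, 84], [0.601, -0.263, 0.095])]
257 [([219, 175, 90], [0.606, -0.241, 0.146]), ([120, 119, 121], [0.607, -0.243, 0.143])]
265 [([214, 172, 94], [0.605, -0.243, 0.148]), ([126, 126, 126], [0.607, -0.244, 0.146])]
273 [([217, 174, 94], [0.605, -0.244, 0.149]), ([122, 123, 123], [0.606, -0.247, 0.145])]
281 [([210, 166, 82], [0.604, -0.247, 0.149]), ([110, 83, 74], [0.599, -0.271, 0.108])]
289 [([204, 163, 82], [0.603, -0.25, 0.146]), ([103, 80, 72], [0.597, -0.275, 0.107])]
297 [([178, 172, 154], [0.595, -0.272, 0.117]), ([106, 83, 75], [0.597, -0.278, 0.109])]
305 [([205, 176, 134], [0.594, -0.274, 0.118]), ([218, 152, 84], [0.573, -0.355, 0.0])]
```

```bash
python3 - <<'E'
from h import *
print(manip.observe()['tcp_pos'],manip.observe()['width'])
im,d,p=snap('wrist');w=world(d,p);Z=w[...,2]
hsv=cv2.cvtColor(im,cv2.COLOR_RGB2HSV).astype(int);H,S,V=hsv[...,0],hsv[...,1],hsv[...,2]
near=np.hypot(w[...,0]-.598,w[...,1]+.27)<.065
for n,m in(('top',near&(Z>.015)&(Z<.045)&(S<70)&(V>130)),('fin',near&(Z>.03)&(H>95)&(H<130)&(S>100))):
    print(n,m.sum(),np.percentile(Z[m],[5,25,50,75,95]).round(4),cv2.minAreaRect(w[m][:,:2].astype(np.float32)))
im2,d2,p2=snap('scene')
a=cv2.resize(im2[150:225,140:240],(800,600),interpolation=cv2.INTER_CUBIC);save(a,'w4.png')
E
```

```text
[ 0.5980177  -0.27155274  0.03619035] 0.0006678826686163254
top 4520 [0.0199 0.0237 0.0243 0.0249 0.0257] ((0.6014260053634644, -0.263469934463501), (0.028092874214053154, 0.09612446278333664), 72.68767547607422)
fin 504 [0.0339 0.0462 0.048  0.0488 0.0813] ((0.6013822555541992, -0.2629164457321167), (0.012145908549427986, 0.010898870415985584), 71.91142272949219)
```

View pics/w4.png

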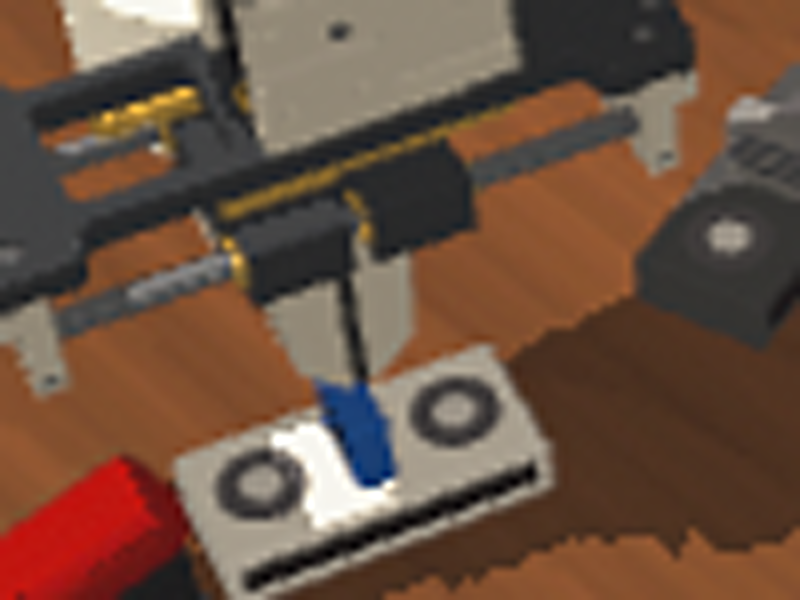

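```bash
python3 - <<'E'
from h import *
z=manip.observe();print(z['tcp_pos'],z['joints'].round(3))
ims,ds=[],[]
im,d,p=snap('scene');w=world(d,p)
for v in range(184,212,1):
  print(v,*[(im[v,u].tolist(),(w[v,u]*1000).round().astype(int).tolist()) for u in (178,181,186,189)])
E
```

```text
[ 0.59792544 -0.27147576  0.03600578] [ 0.517  0.665 -0.266  1.637  0.214  0.869 -0.14 ]
184 ([38, 39, 39], [624, -241, 138]) ([36, 37, 38], [617, -241, 133]) ([147, 137, 119], [593, -260, 100]) ([147, 138, 120], [587, -257, 98])
185 ([31, 33, 35], [623, -243, 133]) ([117, 109, 96], [604, -263, 103]) ([146, 137, 119], [595, -258, 100]) ([146, 137, 119], [588, -256, 96])
186 ([139, 130, 113], [612, -262, 106]) ([152, 142, 123], [605, -262, 101]) ([147, 138, 120], [594, -260, 94]) ([145, 136, 119], [589, -256, 93])
187 ([148, 139, 120], [610, -266, 99]) ([152, 142, 124], [605, -262, 99]) ([147, 137, 119], [594, -260, 92]) ([146, 137, 119], [588, -259, 87])
188 ([146, 137, 118], [612, -263, 100]) ([151, 141, 123], [605, -263, 95]) ([148, 138, 120], [595, -259, 90]) ([146, 136, 119], [590, -256, 88])
189 ([145, 136, 118], [611, -266, 94]) ([150, 140, 122], [606, -263, 92]) ([147, 138, 120], [596, -259, 87]) ([146, 137, 119], [589, -258, 82])
190 ([145, 136, 118], [612, -265, 92]) ([149, 139, 121], [606, -262, 90]) ([148, 138, 120], [597, -258, 86]) ([146, 137, 120], [590, -257, 81])
191 
[... 2260 characters left out ...]
1, 249, 239], [612, -279, 24]) ([253, 251, 244], [607, -274, 23]) ([27, 63, 116], [604, -258, 36]) ([128, 126, 126], [595, -260, 26])
208 ([255, 251, 239], [616, -273, 29]) ([249, 248, 241], [608, -272, 23]) ([27, 62, 116], [605, -256, 34]) ([89, 98, 119], [596, -259, 24])
209 ([212, 198, 178], [615, -275, 23]) ([248, 246, 239], [610, -270, 23]) ([20, 58, 113], [605, -257, 30]) ([114, 116, 126], [598, -256, 25])
210 ([184, 171, 156], [618, -271, 26]) ([247, 245, 239], [612, -267, 24]) ([3, 44, 104], [606, -256, 28]) ([212, 198, 175], [599, -256, 22])
211 ([227, 217, 194], [618, -271, 23]) ([247, 245, 238], [614, -264, 25]) ([255, 255, 241], [606, -258, 23]) ([170, 160, 142], [604, -249, 28])
```

The scene camera puts the tips at the right x and y, but at z≈0.063 while the reported TCP is at z≈0.036. So the fingers end about 27 mm short of the reported TCP and closed above the fin (top at 0.048). I'll open, go lower step by step, and check.

Emit:
carry_out --deltas '[[[0.1,0,0,0,0,0,-0.1],[0.1,0,0,0,0,0,-0.1],[0.1,0,0,0,0,0,-0.1],[0.1,0,0,0,0,0,-0.1],[0.1,0,0,0,0,0,-0.1],[0.1,0,0.5,0,0,0,-0.1],[0.1,0,1,0,0,0,-0.1],[0.1,0,1.5,0,0,0,-0.1]]]'

```text
time: 6.6
tcp_pos: [0.5989, -0.2718, 0.0205]
tool_rot: [0.0, 0.988, -0.153, -0.0]
wrist_force: [0.6, -0.2, -0.2]
width: 0.0413
```

Emit:
carry_out --deltas '[[[0,0,0.3,0,0,0,-0.1],[0,0,0.6,0,0,0,-0.1],[0,0,0.9,0,0,0,-0.1],[0,0,1.0,0,0,0,-0.1],[0,0,1.0,0,0,0,-0.1],[0,0,1.0,0,0,0,-0.1],[0,0,1.0,0,0,0,-0.1],[0,0,1.0,0,0,0,-0.1]]]'

```text
time: 7.27
tcp_pos: [0.5992, -0.2719, 0.0114]
tool_rot: [0.0, 0.988, -0.153, 0.0]
wrist_force: [-0.8, -0.1, 0.1]
width: 0.0414
```

```bash
python3 - <<'E'
from h import *
s=manip.observe();print(s['tcp_pos'],s['wrist_force'],s['width'])
im2,d2,p2=snap('scene');w=world(d2,p2)
a=cv2.resize(im2[150:225,140:240],(800,600),interpolation=cv2.INTER_CUBIC);save(a,'w5.png')
E
```

```text
[ 0.59915486 -0.27186797  0.01138141] [-0.78804952 -0.09640077  0.05760354] 0.041401519622909874
```

View pics/w5.png

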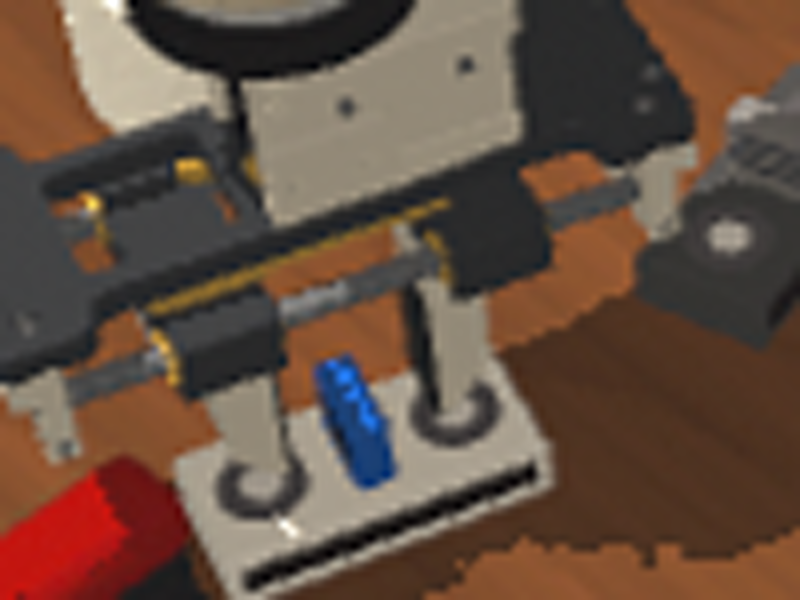

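Crop w5: the open fingers stand on either side of the blue fin at (355,420), over the cassette, and clear of the stapler. I'll go a little lower, then close with a long wait.

Emit:
carry_out --deltas '[[[0,0,0.3,0,0,0,-0.1],[0,0,0.6,0,0,0,-0.1],[0,0,0.6,0,0,0,-0.1],[0,0,0.6,0,0,0,-1],[0,0,0.6,0,0,0,-1],[0,0,0.6,0,0,0,-1],[0,0,0.6,0,0,0,-1],[0,0,0.6,0,0,0,-1]]]' --newtons 40

```text
time: 7.98
tcp_pos: [0.5991, -0.2719, 0.0052]
tool_rot: [0.0, 0.988, -0.153, 0.0]
wrist_force: [-0.4, 0.2, 0.2]
width: 0.0124
```

Emit:
carry_out --deltas '[[[0,0,0,0,0,0,-1],[0,0,0,0,0,0,-1],[0,0,0,0,0,0,-1],[0,0,0,0,0,0,-1],[0,0,0,0,0,0,-1],[0,0,-0.4,0,0,0,-1],[0,0,-1,0,0,0,-1],[0,0,-2,0,0,0,-1]]]'

```text
time: 8.65
tcp_pos: [0.5983, -0.2716, 0.0249]
tool_rot: [-0.0, 0.988, -0.153, -0.001]
wrist_force: [0.4, -0.2, -0.7]
width: 0.0118
```

Gripped at 11.8 mm, which is the fin thickness. Lifting and moving over the bay.

Emit:
carry_out --deltas '[[[0,0,-2.5,0,0,0,-1],[0,0,-5,0,0,0,-1],[0,0,-7.5,0,0,0,-1],[0,0,-10,0,0,0,-1],[0,0,-12.5,0,0,0,-1],[-1,-4,-14,0,0,-6,-1],[-2,-7.5,-14,0,0,-12,-1],[-3,-11,-14,0,0,-18,-1]]]'

```text
time: 9.32
tcp_pos: [0.6045, -0.1566, 0.1679]
tool_rot: [0.0, 1.0, 0.006, 0.002]
wrist_force: [0.6, 0.6, -1.7]
width: 0.0115
```

```bash
python3 - <<'E'
from h import *
print(manip.observe()['width']);plan([.610,-.026,.165],13)
E
```

```text
0.011506754407856463
shift [  0.7  -13.05   0.28] turn [  0.07  -0.22 -12.34]
```

Emit:
carry_out --deltas '[[[0.1,-2.5,0,0,0,-3,-1],[0.2,-5,0,0,0,-6,-1],[0.4,-7.5,0,0,0,-9,-1],[0.5,-10,0,0,0,-11,-1],[0.6,-12,0,0,0,-12.3,-1],[0.7,-13,0.2,0,0,-12.3,-1],[0.7,-13,0.2,0,0,-12.3,-1],[0.7,-13,0.2,0,0,-12.3,-1]]]'

```text
time: 9.98
tcp_pos: [0.6096, -0.0286, 0.1634]
tool_rot: [0.0, 0.994, 0.111, -0.0]
wrist_force: [0.4, -0.5, -0.6]
width: 0.0114
```

```bash
python3 - <<'E'
from h import *
s=manip.observe();print(s['tcp_pos'],s['tool_rot'],s['width'])
im,d,p=snap('wrist');save(im,'w6.png');w=world(d,p);Z=w[...,2];np.savez('w6.npz',im=im,w=w)
hsv=cv2.cvtColor(im,cv2.COLOR_RGB2HSV).astype(int);H,S,V=hsv[...,0],hsv[...,1],hsv[...,2]
m=(np.hypot(w[...,0]-.61,w[...,1]+.026)<.08)&(Z>.178)&(Z<.192)&(S<70)&(V>110)
print('cassette',m.sum(),np.median(Z[m]),cv2.minAreaRect(w[m][:,:2].astype(np.float32)))
a=np.radians(13);X=np.array([np.cos(a),np.sin(a)]);Y=np.array([-X[1],X[0]])
m=(Z>.088)&(Z<.1)&(np.hypot(w[...,0]-.6,w[...,1])<.25);P=w[m][:,:2];px,py=P@X,P@Y
print('deck px',np.percentile(px,[1,99]),'front',np.percentile(py,[.1,.5,1]), np.median(Z[m]))
plan([.610,-.026,.165],13)
E
```

```text
[ 0.60962652 -0.02859734  0.1633928 ] [ 4.60318843e-04  9.93864430e-01  1.10604175e-01 -9.33950706e-06] 0.011448561908364312
cassette 3888 0.1823801871386309 ((0.6059856414794922, -0.014579927548766136), (0.09620317071676254, 0.015884676948189735), 12.652417182922363)
deck px [0.48372257 0.69214194] front [-0.19083152 -0.18970192 -0.18817185] 0.09539415542146874
shift [ 0.12 -0.35 -0.18] turn [ 0.07  0.02 -0.39]
```

View pics/w6.png

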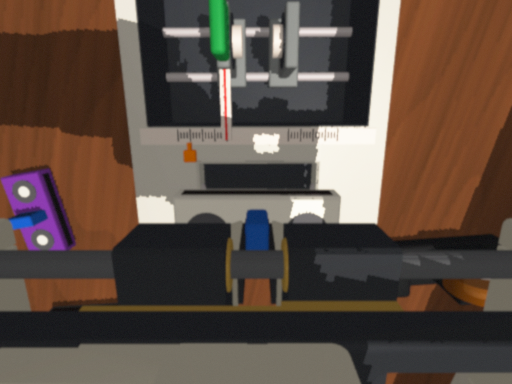

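Wrist view: bay slot at cols 205–312, rows 163–190; red line end at (226,138); orange pointer at (190,145); cassette held in front of the slot. Measuring all of these in printer axes.

```bash
python3 - <<'E'
from h import *
s=manip.observe();im,d,p=snap('wrist');w=world(d,p);Z=w[...,2]
Rm=cv2.Rodrigues(np.array(p['rvec'],float))[0];C=-Rm.T@np.ravel(p['tvec'])
a=np.radians(13);X=np.array([np.cos(a),np.sin(a)]);Y=np.array([-X[1],X[0]])
def plane(u,v,z):
    r=Rm.T@np.array([(u-p['cx'])/p['fx'],(v-p['cy'])/p['fy'],1]);q=C+r*(z-C[2])/r[2];return round(q[:2]@X-.5885,4),round(q[:2]@Y+.0905,4)
g=im.astype(int).sum(2)
for v in (170,176,182):
    k=np.where(g[v,180:340]<250)[0]+180; print('bay row',v,k.min(),k.max(),plane(k.min()-.5,v,.095),plane(k.max()+.5,v,.095))
for u in(230,260,290):
    k=np.where(g[145:192,u]<250)[0]+145; print('bay col',u,k.min(),plane(u,k.min()-.5,.095))
hsv=cv2.cvtColor(im,cv2.COLOR_RGB2HSV).astype(int);H,S,V=hsv[...,0],hsv[...,1],hsv[...,2]
o=(H>5)&(H<20)&(S>180)&(V>150);o[:,:170]=0;o[:,215:]=0;o[:130]=0;o[170:]=0
v,u=np.where(o);print('orange',u.min(),u.max(),v.min(),v.max(),[(r,u[v==r].mean().round(1)) for r in range(v.min(),v.max()+1)],plane(u[v==v.min()].mean(),v.min(),.101))
r=((H<8)|(H>172))&(S>110)&(V>120);r[:,:215]=0;r[:,240:]=0;r[:65]=0;r[150:]=0
v,u=np.where(r);print('red end',v.max(),u[v>=v.max()-6].mean(),plane(u[v>=v.max()-6].mean(),v.max(),.101), plane(u[v<90].mean(),v[v<90].mean(),.101))
gt=(H>45)&(H<80)&(S>100)&(Z>.12)&(Z<.16);q=w[gt][:,:2];print('tab x',gt.sum(),np.percentile(q@X-.5885,[3,97]),np.percentile(q@Y+.0905,[3,97]))
m=(np.hypot(w[...,0]-.61,w[...,1]+.026)<.08)&(Z>.178)&(Z<.192)&(S<70)
q=w[m][:,:2];x=q@X-.5885;y=q@Y+.0905;print('cass x',np.percentile(x,[.5,99.5]),'y rear',np.percentile(y,[99,99.8]))
t=s['tcp_pos'][:2];print('tcp',t@X-.5885,t@Y+.0905)
E
```

```text
bay row 170 204 311 (np.float64(-0.0462), np.float64(-0.0543)) (np.float64(0.0448), np.float64(-0.0549))
bay row 176 204 311 (np.float64(-0.0464), np.float64(-0.0595)) (np.float64(0.045), np.float64(-0.0601))
bay row 182 205 311 (np.float64(-0.0458), np.float64(-0.0647)) (np.float64(0.0453), np.float64(-0.0653))
bay col 230 162 (np.float64(-0.0236), np.float64(-0.0472))
bay col 260 162 (np.float64(0.0015), np.float64(-0.0474))
bay col 290 162 (np.float64(0.0266), np.float64(-0.0476))
orange 184 195 142 160 [(142, np.float64(189.0)), (143, np.float64(189.0)), (144, np.float64(189.0)), (145, np.float64(189.0)), (146, np.float64(189.0)), (147, np.float64(189.0)), (148, np.float64(188.5)), (149, np.float64(190.0)), (150, np.float64(189.0)), (151, np.float64(189.0)), (152, np.float64(189.0)), (153, np.float64(189.0)), (154, np.float64(189.0)), (155, np.float64(189.0)), (156, np.float64(189.0)), (157, np.float64(190.0)), (158, np.float64(190.0)), (159, np.float64(190.0)), (160, np.float64(189.5))] (np.float64(-0.0555), np.float64(-0.0303))
red end 138 226.16666666666666 (np.float64(-0.0256), np.float64(-0.0273)) (np.float64(-0.0254), np.float64(0.0185))
tab x 1039 [-0.02980751 -0.02011021] [0.02926459 0.05807354]
cass x [-0.0488682   0.04564222] y rear [-0.05329881 -0.05308551]
tcp -0.0011928564624429372 -0.07557440055082537
```

Emit:
carry_out --deltas '[[[0.1,-0.4,0.5,0,0,-0.35,-1],[0.1,-0.4,1.5,0,0,-0.35,-1],[0.1,-0.4,3,0,0,-0.35,-1],[0.1,-0.4,4.5,0,0,-0.35,-1],[0.1,-0.4,5.3,0,0,-0.35,-1],[0.1,-0.4,5.3,0,0,-0.35,-1],[0.1,-0.4,5.3,0,0,-0.35,-1],[0.1,-0.4,5.3,0,0,-0.35,-1]]]'

```text
time: 10.75
tcp_pos: [0.6101, -0.0237, 0.1106]
tool_rot: [-0.0, 0.993, 0.114, 0.0]
wrist_force: [1.2, -0.2, -1.7]
width: 0.0114
```

```bash
cat > chk.py <<'E'
from h import *
a=np.radians(13);X=np.array([np.cos(a),np.sin(a)]);Y=np.array([-X[1],X[0]])
s=manip.observe();im,d,p=snap('wrist');w=world(d,p);Z=w[...,2]
t=s['tcp_pos'];q=s['tool_rot'];print('tcp',t[:2]@X-.5885,t[:2]@Y+.0905,t[2],'yaw',2*np.degrees(np.arctan2(q[2],q[1])),s['wrist_force'].round(1),s['width'])
hsv=cv2.cvtColor(im,cv2.COLOR_RGB2HSV).astype(int)
zt=t[2]+.019
m=(np.hypot(w[...,0]-.61,w[...,1]+.026)<.08)&(abs(Z-zt)<.006)&(hsv[...,1]<70)
c=w[m][:,:2];print('cass',m.sum(),np.median(Z[m]),np.percentile(c@X-.5885,[.5,99.5]),np.percentile(c@Y+.0905,[99,99.8]),cv2.minAreaRect(c.astype(np.float32))[1:])
E
python3 chk.py
```

```text
tcp 0.0006759855937978898 -0.06985215129970451 0.11061316291046418 yaw 13.073806822456872 [ 1.2 -0.2 -1.7] 0.011376740482817182
cass 4481 0.1296202674186538 [-0.04720478  0.04726654] [-0.04730557 -0.04706042] ((0.0964551568031311, 0.016568144783377647), 13.154571533203125)
```

Emit:
carry_out --deltas '[[[-0.04,0.2,0,0,0,0,-1],[-0.04,0.2,0.4,0,0,0,-1],[-0.04,0.2,0.8,0,0,0,-1],[-0.04,0.2,1.2,0,0,0,-1],[-0.04,0.2,1.6,0,0,0,-1],[-0.04,0.2,1.8,0,0,0,-1],[-0.04,0.2,1.8,0,0,0,-1],[-0.04,0.2,1.8,0,0,0,-1]]]'

```text
time: 11.47
tcp_pos: [0.6097, -0.0257, 0.0919]
tool_rot: [-0.0, 0.993, 0.114, -0.0]
wrist_force: [0.5, -1.2, -0.6]
width: 0.0117
```

```bash
python3 chk.py
```

```text
tcp -0.00021274400924276016 -0.07167958356004869 0.09192815046451888 yaw 13.086429864862144 [ 0.5 -1.2 -0.6] 0.011738819118032635
cass 4473 0.11089299341802523 [-0.04805042  0.04642734] [-0.04912259 -0.04892037] ((0.09628050029277802, 0.01659557782113552), 13.141919136047363)
```

It's 8 mm into the bay with no contact force. Now the push.

Emit:
carry_out --deltas '[[[0,0,0.3,0,0,0,-1],[0,0,0.6,0,0,0,-1],[0,0,0.8,0,0,0,-1],[0,0,1.0,0,0,0,-1],[0,0,1.2,0,0,0,-1],[0,0,1.4,0,0,0,-1],[0,0,1.5,0,0,0,-1],[0,0,1.6,0,0,0,-1]]]'

```text
time: 12.18
tcp_pos: [0.6098, -0.0257, 0.0761]
tool_rot: [0.0, 0.993, 0.114, -0.0]
wrist_force: [-5.1, -0.5, 14.9]
width: 0.0116
```

```bash
python3 chk.py
```

```text
tcp -0.00015967373295078247 -0.07173542166482622 0.07613066356289029 yaw 13.085909809115675 [-5.1 -0.5 14.9] 0.011610216231371361
cass 22005 0.09545162290168903 [-0.07744993  0.07758341] [-0.0166219  -0.00029493] ((0.12380194664001465, 0.14844970405101776), 69.69034576416016)
```

Emit:
carry_out --deltas '[[[0,0,0.1,0,0,0,-1],[0,0,0.15,0,0,0,-1],[0,0,0.15,0,0,0,-1],[0,0,0.15,0,0,0,-1],[0,0,0,0,0,0,-1],[0,0,-0.1,0,0,0,-1],[0,0,-0.1,0,0,0,-0.5],[0,0,-0.1,0,0,0,-0.5]]]'

```text
time: 12.9
tcp_pos: [0.6098, -0.0258, 0.077]
tool_rot: [-0.0, 0.993, 0.114, -0.0]
wrist_force: [0.2, -1.0, -0.6]
width: 0.0204
```

Emit:
carry_out --deltas '[[[0,0,0,0,0,0,-0.4],[0,0,0,0,0,0,-0.4],[0,0,0,0,0,0,-0.4],[0,0,0,0,0,0,-0.4],[0,0,-2,0,0,0,-0.4],[0,0,-4,0,0,0,-0.4],[0,0,-6,0,0,0,-0.4],[0,0,-8,0,0,0,-0.4]]]'

```text
time: 13.57
tcp_pos: [0.6096, -0.0257, 0.1579]
tool_rot: [-0.0, 0.993, 0.114, -0.0]
wrist_force: [0.2, -0.5, -0.2]
width: 0.0273
```

```bash
cat > chk2.py <<'E'
from h import *
a=np.radians(13);X=np.array([np.cos(a),np.sin(a)]);Y=np.array([-X[1],X[0]])
s=manip.observe();t=s['tcp_pos'];print('tcp',t[:2]@X-.5885,t[:2]@Y+.0905,t[2],s['wrist_force'].round(1),s['width'])
import sys
im,d,p=snap(sys.argv[1]);w=world(d,p);save(im,sys.argv[2])
x=w[...,:2]@X-.5885;y=w[...,:2]@Y+.0905;Z=w[...,2]
hsv=cv2.cvtColor(im,cv2.COLOR_RGB2HSV).astype(int);H,S,V=hsv[...,0],hsv[...,1],hsv[...,2]
for x0 in(-.045,-.03,-.015,.02,.035):
    m=(x>x0)&(x<x0+.01)&(y>-.09)&(y<-.053)&(Z<.105);print('cass z',x0,m.sum(),np.median(Z[m]) if m.any() else None)
m=(y>-.118)&(y<-.102)&(abs(x)<.09)&(abs(Z-.095)<.01);print('deck front',np.median(Z[m]) if m.any() else None)
m=(y>-.044)&(y<-.036)&(abs(x)<.09)&(abs(Z-.095)<.01);print('deck mid',np.median(Z[m]) if m.any() else None)
gt=(H>45)&(H<80)&(S>100)&(Z>.136)&(Z<.146)&(abs(y-.047)<.04);print('tab',gt.sum(),np.percentile(x[gt],[2,98]),np.percentile(y[gt],[2,98]),np.median(Z[gt]))
E
python3 chk2.py wrist w7.png; python3 -c "
from h import *
plan([.5885*.97437-.0905*-.22495+.0, 0,.2],13)
X=np.array([.97437,.22495]);Y=np.array([-.22495,.97437])
b=X*(.5885-.0252)+Y*(-.0905+.047);print(b);plan([*b,.165],13)"
```

```text
tcp -0.00029684503990734523 -0.07166887721655293 0.1579319873565341 [ 0.2 -0.5 -0.2] 0.027339004033982123
cass z -0.045 495 0.09659889081222671
cass z -0.03 500 0.09690159902159795
cass z -0.015 406 0.09644031426339951
cass z 0.02 501 0.09692015430162719
cass z 0.035 496 0.09650464943451911
deck front 0.09778851382943327
deck mid 0.09543885911486616
tab 963 [-0.0301367  -0.02050831] [0.02976941 0.06014505] 0.1397888737888929
shift [-1.16 -2.87 -3.79] turn [ 0.06 -0.3   0.09]
[0.55864795 0.08432924]
shift [ -2.7  -11.88  -0.3 ] turn [ 0.06 -0.3   0.09]
```

The cassette top measures 96.5–96.9 mm at both ends, against a deck of about 95.4 mm: level and down (not 10 mm proud). Now over the tab.

Emit:
carry_out --deltas '[[[-0.5,-2.5,-0.3,0,0,0,-0.4],[-1,-5,-0.3,0,0,0,-0.4],[-1.6,-7.5,-0.3,0,0,0,-0.4],[-2.2,-10,-0.3,0,0,0,-0.4],[-2.6,-11.9,-0.3,0,0,0,-0.4],[-2.6,-11.9,-0.3,0,0,0,-0.4],[-2.6,-11.9,-0.3,0,0,0,-0.4],[-2.6,-11.9,-0.3,0,0,0,-0.4]]]'

```text
time: 14.28
tcp_pos: [0.5579, 0.0835, 0.1601]
tool_rot: [0.0, 0.994, 0.114, 0.0]
wrist_force: [0.6, -1.0, -0.3]
width: 0.0277
```

```bash
python3 chk2.py top w8.png; python3 -c "
from h import *
X=np.array([.97437,.22495]);Y=np.array([-.22495,.97437])
b=X*(.5885-.0252)+Y*(-.0905+.047);plan([*b,.085],13)
z=np.load('top.npz');im,d,p=snap('top');w=world(d,p);x=w[...,:2]@X-.5885;y=w[...,:2]@Y+.0905;Z=w[...,2]
for n,a,b in(('side+',.06,.1),('side-',-.1,-.06),('cass-',-.045,-.01),('cass+',.01,.045)):
  m=(x>a)&(x<b)&(y>-.085)&(y<-.06);print(n,m.sum(),np.percentile(Z[m],[10,50,90]).round(4))"
```

```text
tcp -0.026128423864681394 0.04633734961195392 0.16007530469732534 [ 0.6 -1.  -0.3] 0.02765345113302145
cass z -0.045 59 0.0966235422741583
cass z -0.03 57 0.0968528950810973
cass z -0.015 67 0.09679360957833359
cass z 0.02 57 0.09695483297198745
cass z 0.035 54 0.09666936166955273
deck front 0.096647860648925
deck mid 0.09519087287763134
tab 11 [-0.02882456 -0.02082849] [0.02916049 0.03390943] 0.13907367074569557
shift [ 0.09 -0.12  7.5 ] turn [0.04 0.   0.  ]
side+ 149 [0.0935 0.0952 0.0971]
side- 161 [0.0938 0.0953 0.0972]
cass- 140 [0.0939 0.0964 0.0984]
cass+ 126 [0.0948 0.0967 0.0988]
```

Two cameras put the cassette about 1.2 mm above the deck. I'll go back and press on the fin top with shut fingers before touching the guide.

Emit:
carry_out --deltas '[[[0.5,2.5,0,0,0,0,-1],[1,5,0,0,0,0,-1],[1.6,7.5,0,0,0,0,-1],[2.2,10,0,0,0,0,-1],[2.6,11.85,0,0,0,0,-1],[2.6,11.85,2,0,0,0,-1],[2.6,11.85,4,0,0,0,-1],[2.6,11.85,6,0,0,0,-1]]]'

```text
time: 15.05
tcp_pos: [0.6102, -0.0273, 0.0993]
tool_rot: [0.0, 0.994, 0.112, 0.0]
wrist_force: [-1.1, 0.2, -0.9]
width: 0.0008
```

Emit:
carry_out --deltas '[[[0,0,0.2,0,0,0,-1],[0,0,0.4,0,0,0,-1],[0,0,0.5,0,0,0,-1],[0,0,0.6,0,0,0,-1],[0,0,0.7,0,0,0,-1],[0,0,0.7,0,0,0,-1],[0,0,0.7,0,0,0,-1],[0,0,0.7,0,0,0,-1]]]'

```text
time: 15.72
tcp_pos: [0.6102, -0.0252, 0.0938]
tool_rot: [0.0, 0.993, 0.114, 0.001]
wrist_force: [-0.2, -0.0, 4.0]
width: 0.0006
```

Emit:
carry_out --deltas '[[[0,0,0.1,0,0,0,-1],[0,0,0.1,0,0,0,-1],[0,0,0.2,0,0,0,-1],[0,0,0.2,0,0,0,-1],[0,0,0.2,0,0,0,-1],[0,0,0.2,0,0,0,-1],[0,0,0.2,0,0,0,-1],[0,0,0.2,0,0,0,-1]]]'

```text
time: 16.38
tcp_pos: [0.6102, -0.0252, 0.0937]
tool_rot: [0.001, 0.993, 0.114, 0.001]
wrist_force: [-6.4, -1.4, 21.8]
width: 0.0003
```

22 N gives only 0.1 mm of movement, so the cassette sits on the floor of the bay. Back to the tab.

Emit:
carry_out --deltas '[[[0,0,-1,0,0,0,-1],[0,0,-3.5,0,0,0,-0.4],[0,0,-6.5,0,0,0,-0.4],[-0.5,-2.5,-6.8,0,0,0,-0.4],[-1,-5,-6.8,0,0,0,-0.4],[-1.6,-7.5,-6.8,0,0,0,-0.4],[-2.2,-10,-6.8,0,0,0,-0.4],[-2.6,-11.9,-6.8,0,0,0,-0.4]]]'

```text
time: 17.05
tcp_pos: [0.5562, 0.087, 0.1596]
tool_rot: [-0.0, 0.993, 0.115, 0.0]
wrist_force: [-0.2, 1.1, -0.6]
width: 0.0276
```

Emit:
carry_out --deltas '[[[0,0,0,0,0,0,-0.4],[0,0,0,0,0,0,-0.4],[0,0,0,0,0,0,-0.4],[0,0,0,0,0,0,-0.4],[0,0,0,0,0,0,-0.4],[0,0,0,0,0,0,-0.4],[0,0,0,0,0,0,-0.4],[0,0,0,0,0,0,-0.4]]]'

```text
time: 17.72
tcp_pos: [0.5575, 0.0844, 0.159]
tool_rot: [0.0, 0.994, 0.114, -0.0]
wrist_force: [-0.4, -0.0, 0.0]
width: 0.0275
```

```bash
python3 chk2.py top w9.png;  python3 -c "
from h import *
X=np.array([.97437,.22495]);Y=np.array([-.22495,.97437])
b=X*(.5885-.0254)+Y*(-.0905+.047);plan([*b,.085],13)"
```

```text
tcp -0.026303022817252164 0.047337061610355224 0.15902396584138057 [-0.4 -0.   0. ] 0.027543079407855987
cass z -0.045 60 0.09529773525237391
cass z -0.03 58 0.09574663914104661
cass z -0.015 64 0.09540840078976981
cass z 0.02 55 0.09567477424546678
cass z 0.035 59 0.09559994344376846
deck front 0.09681678754851453
deck mid 0.09532790637605476
tab 12 [-0.02896129 -0.02091156] [0.02892016 0.03531741] 0.13966338186194646
shift [0.09 0.04 7.4 ] turn [0.   0.01 0.06]
```

Now flush (95.5 against a deck of 95.3), so the second press did take it down. Descending on the tab.

Emit:
carry_out --deltas '[[[0.1,0,2,0,0,0,-0.4],[0.1,0,4,0,0,0,-0.4],[0.1,0,6,0,0,0,-0.4],[0.1,0,7.3,0,0,0,-0.4],[0.1,0,7.3,0,0,0,-0.4],[0.1,0,7.3,0,0,0,-1],[0.1,0,7.3,0,0,0,-1],[0.1,0,7.3,0,0,0,-1]]]' --newtons 50

```text
time: 18.43
tcp_pos: [0.5592, 0.0853, 0.0873]
tool_rot: [-0.0, 0.993, 0.114, 0.001]
wrist_force: [-0.1, -0.3, 0.5]
width: 0.0119
```

Emit:
carry_out --deltas '[[[0,0,0,0,0,0,-1],[0,0,0,0,0,0,-1],[0,0,0,0,0,0,-1],[0,0,0,0,0,0,-1],[0,0,0,0,0,0,-1],[0,0,0,0,0,0,-1],[-0.3,0,0,0,0,0,-1],[-0.5,0,0,0,0,0,-1]]]'

```text
time: 19.1
tcp_pos: [0.5554, 0.0844, 0.0872]
tool_rot: [-0.0, 0.993, 0.114, 0.002]
wrist_force: [4.8, 0.5, 3.4]
width: 0.01
```

Gripped the tab (10.0 mm) and the spring force is felt. Pulling most of the way.

Emit:
carry_out --deltas '[[[-0.4,0,0,0,0,0,-1],[-0.8,0,0,0,0,0,-1],[-1.2,0,0,0,0,0,-1],[-1.6,0,0,0,0,0,-1],[-2.0,0,0,0,0,0,-1],[-2.3,0,0,0,0,0,-1],[-2.5,0,0,0,0,0,-1],[-2.5,0,0,0,0,0,-1]]]'

```text
time: 19.77
tcp_pos: [0.5314, 0.0789, 0.0873]
tool_rot: [-0.0, 0.993, 0.114, 0.003]
wrist_force: [7.2, 1.9, -0.3]
width: 0.0096
```

```bash
cat > line.py <<'E'
from h import *
import sys
X=np.array([.97437,.22495]);Y=np.array([-.22495,.97437])
s=manip.observe();t=s['tcp_pos'];print('tcp',t[:2]@X-.5885,t[:2]@Y+.0905,t[2],s['wrist_force'].round(1),s['width'])
def inv(x,y,z): return np.append(X*(x+.5885)+Y*(y-.0905),z)
# rectify strip z=.101 from each camera into printer axes, 0.1 mm/px*? 
tiles=[]
for n in('top','scene','wrist'):
    im,d,p=snap(n);xs=(-.075,.015);ys=(.0,-.05);k=8000
    P=np.array([inv(x,y,.101) for x,y in((xs[0],ys[0]),(xs[1],ys[0]),(xs[1],ys[1]),(xs[0],ys[1]))])
    uv=cv2.projectPoints(P,np.array(p['rvec'],float),np.array(p['tvec'],float),np.array([[p['fx'],0,p['cx']],[0,p['fy'],p['cy']],[0,0,1]]),None)[0].reshape(-1,2)
    W,Hh=int((xs[1]-xs[0])*k),int((ys[0]-ys[1])*k)
    M=cv2.getPerspectiveTransform(uv.astype(np.float32),np.float32([[0,0],[W,0],[W,Hh],[0,Hh]]))
    r=cv2.warpPerspective(im,M,(W,Hh),flags=cv2.INTER_CUBIC)
    f=r.astype(float);red=np.clip(f[...,0]-np.maximum(f[...,1],f[...,2]*1.0)-20,0,None)
    yy=lambda y:int((ys[0]-y)*k)
    b=red[yy(-.012):yy(-.026)].sum(0);org=np.clip(f[...,0]-f[...,2]-80,0,None)[yy(-.032):yy(-.037)].sum(0)
    c=lambda h:(np.sum(np.arange(W)*h**2)/max(np.sum(h**2),1e-9))/k+xs[0]
    print(n,'line',c(b).round(4),'pointer',c(org).round(4),b.max(),org.max())
    tiles.append(cv2.resize(r,(0,0),fx=.5,fy=.5))
save(np.vstack(tiles),sys.argv[1])
E
python3 line.py l1.png
```

```text
tcp -0.05300951997724701 0.047824102177426636 0.08729639687569073 [ 7.2  1.9 -0.3] 0.009625525890318447
top line -0.0526 pointer -0.0566 6701.0 3110.0
scene line -0.0539 pointer -0.0548 5482.0 6553.0
wrist line -0.075 pointer -0.075 0.0 0.0
```

View pics/l1.png

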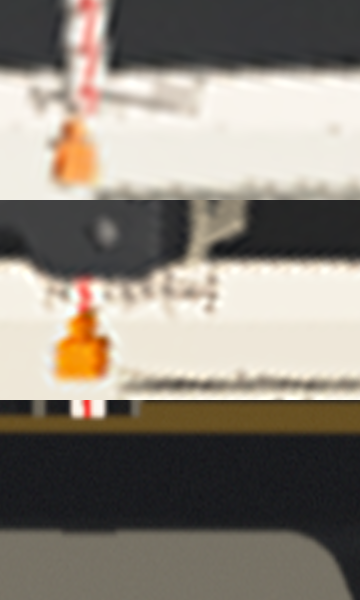

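The strip views show the red line slightly to the +x side of the pointer (top camera 4.0 mm, scene 0.9 mm). I'll refine the needed travel from the closer wrist pictures taken at rest.

```bash
python3 - <<'E'
from h import *
p=imaging.camera_params('wrist');print('fx',p['fx'])
for f,D in(('w6.png',.1634+.184-.101),('w7.png',.1579+.184-.101)):
    im=cv2.cvtColor(cv2.imread('pics/'+f),cv2.COLOR_BGR2RGB).astype(float)
    hsv=cv2.cvtColor(im.astype(np.uint8),cv2.COLOR_RGB2HSV).astype(int);H,S,V=hsv[...,0],hsv[...,1],hsv[...,2]
    o=((H>5)&(H<20)&(S>150)&(V>120));o[:,:150]=0;o[:,225:]=0;o[:100]=0;o[200:]=0
    v,u=np.where(o);top=v.min()
    wt=np.clip(im[...,0]-im[...,2]-60,0,None)
    def cen(wt,r0,r1,c0,c1): a=wt[r0:r1,c0:c1].sum(0);return (a*np.arange(c0,c1)).sum()/a.sum()
    c0,c1=int(u.mean())-12,int(u.mean())+13
    wr=np.clip(im[...,0]-np.maximum(im[...,1],im[...,2])-25,0,None)
    rr=wr[top-60:top,c1+5:c1+45]; k=np.where(rr.max(1)>40)[0]; rb=top-60+k.max()
    lc=c1+5+rr[k.max()-8:k.max()].sum(0).argmax()
    L=cen(wr,rb-8,rb+1,lc-4,lc+5); L2=cen(wr,rb-35,rb-25,lc-4,lc+5)
    for a,b in((top,top+6),(top+9,v.max())):
        O=cen(wt,a,b,c0,c1);print(f,'pointer',O,'rows',a,b,'line',L,'up',L2,'row',rb,'dx mm',(L-O)*D/p['fx']*1000)
for n in('top','scene'):
    pass
E
sed 's/s=manip.observe.*//; s/im,d,p=snap(n)/p=imaging.camera_params(n);im=np.load(n+".npz")["im"]/; s/,.wrist.)/)/' line.py > line0.py; python3 line0.py l0.png
```

```text
fx 303.7380359428185
w6.png pointer 188.88505154639176 rows 143 149 line 226.02678571428572 up 225.10119276644863 row 139 dx mm 30.130316970548815
w6.png pointer 189.48678042377648 rows 152 161 line 226.02678571428572 up 225.10119276644863 row 139 dx mm 29.642179240523113
w7.png pointer 186.99899598393574 rows 147 153 line 225.0250922509225 up 224.1068331599029 row 143 dx mm 30.159168450149778
w7.png pointer 187.60697956517683 rows 156 165 line 225.0250922509225 up 224.1068331599029 row 143 dx mm 29.676965935517895
top line -0.0247 pointer -0.0566 6099.0 3102.0
scene line -0.0256 pointer -0.0548 15311.0 6555.0
```

Needed travel is about 30.1 mm and so far it is about 28.0 (top 27.9, scene 28.3, TCP 27.7). That leaves roughly 2.1 mm.

Emit:
carry_out --deltas '[[[-0.1,0,0,0,0,0,-1],[-0.2,0,0,0,0,0,-1],[-0.21,0,0,0,0,0,-1],[-0.21,0,0,0,0,0,-1],[-0.21,0,0,0,0,0,-1],[-0.21,0,0,0,0,0,-1],[-0.21,0,0,0,0,0,-1],[-0.21,0,0,0,0,0,-1]]]'

```text
time: 20.58
tcp_pos: [0.5298, 0.0785, 0.0873]
tool_rot: [-0.001, 0.993, 0.114, 0.003]
wrist_force: [7.9, 1.9, 0.4]
width: 0.0096
```

```bash
python3 line.py l2.png;python3 line.py l3.png
```

```text
tcp -0.05457833526131417 0.04784842507961325 0.08728860888974108 [7.9 1.9 0.4] 0.009603238138625396
top line -0.0543 pointer -0.0566 6186.0 3111.0
scene line -0.0556 pointer -0.0548 6666.0 6544.0
wrist line -0.075 pointer -0.075 0.0 0.0
tcp -0.054618927649028204 0.04785562292482958 0.08726551472609548 [7.2 2.8 1. ] 0.009943743656836299
top line -0.0543 pointer -0.0566 6505.0 3082.0
scene line -0.0556 pointer -0.0548 6663.0 6534.0
wrist line -0.075 pointer -0.075 0.0 0.0
```

View pics/l2.png

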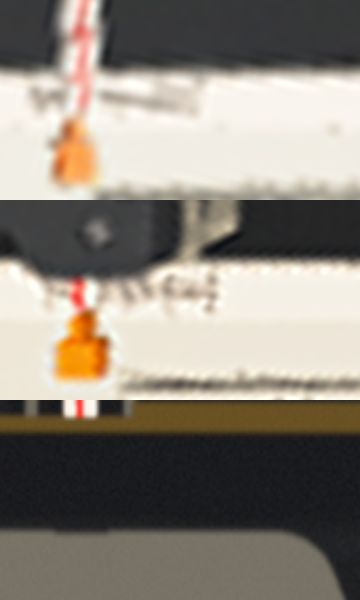

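Nearly there: the travel measures about 29.6 against 30.1 needed, and the wrist view has the line at −55.0 against the pointer at −55.5. One last nudge of 0.5 mm.

Emit:
carry_out --deltas '[[[-0.05,0,0,0,0,0,-1],[-0.05,0,0,0,0,0,-1],[-0.05,0,0,0,0,0,-1],[-0.05,0,0,0,0,0,-1],[-0.05,0,0,0,0,0,-1],[-0.05,0,0,0,0,0,-1],[-0.05,0,0,0,0,0,-1],[-0.05,0,0,0,0,0,-1]]]'

```text
time: 21.55
tcp_pos: [0.5293, 0.0784, 0.0873]
tool_rot: [-0.001, 0.993, 0.114, 0.003]
wrist_force: [7.0, 2.8, 0.6]
width: 0.0096
```

```bash
python3 line.py l4.png; python3 - <<'E'
from h import *
X=np.array([.97437,.22495]);Y=np.array([-.22495,.97437])
im,d,p=snap('top');save(im,'final.png');w=world(d,p);x=w[...,:2]@X-.5885;y=w[...,:2]@Y+.0905
m=(abs(x)<.045)&(abs(x)>.015)&(y>-.085)&(y<-.06);print('cassette z',np.median(w[m][:,2]))
E
```

```text
tcp -0.055116318661607266 0.047865685010285194 0.0872595647570955 [7.  2.8 0.6] 0.009621070849799039
top line -0.0549 pointer -0.0566 6361.0 3109.0
scene line -0.0558 pointer -0.0548 4838.0 6549.0
wrist line -0.075 pointer -0.075 0.0 0.0
cassette z 0.0956934350544752
```

View pics/final.png

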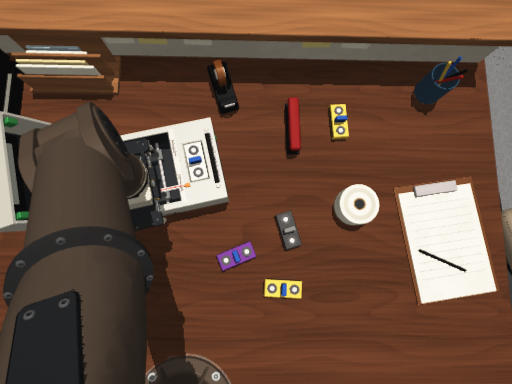

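The top view shows the cassette seated at (195,160), the gripper holding the guide, and everything else where it was. Handing in.

```bash
python3 -c "
from rig import manip
print(manip.close_job())"
```

```text
the job is handed in; nothing more can be done
None
```

The fresh cassette is pressed flush into its bay. The roll guide is pulled out by its green tab to the orange pointer, and the gripper is still holding it. I handed the job in at about 22 s.

- **Cassette:** my first push left it about 1.2 mm proud, so I pressed the fin again with shut fingers, up to 22 N. After that its top measured 95.4–95.7 mm, with the deck at 95.3 mm.
- **Guide:** the wrist camera gave a needed travel of about 30.1 mm, and I pulled it about 30 mm. The two fixed cameras disagree on the last step: at the end the top camera still had the line 1.7 mm short of the pointer, and the scene camera had it 1.0 mm past. Their mean is 0.35 mm short, so I trust the alignment to about 0.5–1 mm. The spring was pulling about 7.5 N against the grip.
- **Mishaps:** two early grasps closed on nothing because the fingertips end about 27 mm short of the reported tool point. I lowered the grasp to allow for it, and neither miss moved the cassette.
- **Other things on the desk:** in the last picture the stapler, spent cassette, label roll and look-alikes were where they started.

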